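Clamp a carved box in the hold-down fixture

ROBOT

A 7-joint arm with a two-finger parallel gripper is mounted at the origin on the work surface. World frame = base frame: x ahead of the robot, y to its left, z up, the work surface at z = 0. Lengths are in m, angles in rad, forces in N, time in s.
With the tool pointing down it reaches from about 0.425 to 0.875 m from the base axis. Payload 4.7 kg.
Tool frame: the origin (TCP) lies between the finger pads; the fingertips stand 14 mm ahead of it and the grasp point (between the pads) lies 5 mm behind it; z points along the fingers, y is the line along which they close (so a half turn about z gives the same grasp; the last joint's range is limited). The gripper opens to 85 mm and grips with 20 to 120 N. Pads are 22 mm wide; open, the fingers measure 114 mm over their backs; the gripper's body (76 mm by 85 mm) begins 54 mm behind the grasp point. The pads swing forward as they close: fully open they stand 13 mm farther back than shut.
Start: joints at [1.275, 0.321, -0.07, 1.45, 0.023, 1.371, -0.057], TCP at [0.198, -0.619, 0.245] pointing down, gripper open.
Joint ranges: [-2.86, 2.86], [-0.3, 2.09], [-1.38, 1.24], [0.06, 2.45], [-1.56, 4.7], [0.09, 2.05], [-2.69, 2.69]. Speed limits (rad/s): [2.57, 2.57, 3.14, 3.14, 3.14, 3.14, 3.14].

INTERFACE

Orientations are given as a unit quaternion [w, x, y, z].
In Python, from plant import monitor, vision, ticket gives the robot as it stands.
- The arm moves only by the shell command python3 -m handwheel 'ROWS' [FORCE]. ROWS is JSON, a list of rows, each a list of 3 entries, a list of its own where there are three numbers: the shift along the tool's x, y, z as a fraction of full scale, then the turn, a rotation vector about the tool's x, y, z as a fraction of full scale, then the opening, from 0 (shut) to 1 (fully open). A call has exactly 8 rows; each row is the pose to reach, as a shift and turn from the pose commanded when the call began, along the tool's axes at that moment, turning the shorter way round; what a row does not reach only later rows make up. Full scale, the value 1, is 40 cm for a shift and 360 degrees for a turn. A row lasts 1/10 s, in which the tool goes at most 50 mm and 8.59 degrees, less where a joint would pass 70% of its speed; a pose out of reach is approached as far as the arm can. A call with a number of a shift or a turn outside -1 to 1 is refused whole. A call with a gripper value outside its range is refused whole. The fingers move at their own pace and stop on an object; FORCE is the grip in N (left out, the last holds). Time passes only in rows, so rows that repeat a pose let the fingers close, or fill a call up. It gives the time, the measured TCP pose, the force, the opening and the grip force at its end, in the units of the state.
- monitor.state(): the state, without advancing time (a new reading comes with each control period).
- vision.read_camera(name): name is "side" or "top" or "wrist"; returns the picture (480x640x3 uint8, blue, green, red); there is no depth.
- vision.calibration(name): a dict with "intrinsics" (3x3 intrinsics, pixels), "D" ([k1, k2, p1, p2, k3] as OpenCV has them; the pictures are not rectified), "position" and "rotation" of the camera in the world; the wrist camera has in their place "hand_eye" (4x4, takes a point from camera to tool coordinates, whose origin is the TCP and whose axes are the flange's). Camera axes: x right, y up, looking along -z (the intrinsics and any distortion apply to the point x, -y, -z); pixel columns grow to the right and rows downward; lengths in m; the calibration is good to about 2 mm. A picture is of the moment at which its call begins: read the wrist's pose just before it. calibration takes no time and is no camera call.
- ticket.hand_in(): hands the job in; it is judged then, once.
The state is a dict: "clock": time; "joints": joint angles; "joint_velocities": joint speeds; "joint_torque": joint torques, N m; "tool_pos": TCP position; "eef_rot": TCP orientation; "ft_force": force on the tool from outside, world axes, zero at the start; "wrist_torque": the same for the moment, N m; "finger_gap": finger opening in m; "grasp_force": force on a finger pad.
Only numpy, scipy, OpenCV 4.12 (cv2) and the standard library are available. Lean on these libraries where they do the work, as an engineer would, in place of code of your own. Each camera call takes 0.05 s, during which the arm holds its last target. There are 200 camera calls.

TASK

Swing the fixture's arm over the little carved box until it meets its stop, then turn the knurled thumbscrew clockwise until its foot seats firmly on the lid. Stop as soon as you feel the screw clearly stiffen, so the thin lid is not crushed; do not shift the box or disturb the other things on the bench, and let go at the end.

Things in the scene. Friction and masses are not known exactly. Their poses are not given: they have to be found in the camera images.
- fixture: plywood hold-down fixture, fixed to the bench: base plate 250 x 160 x 18 mm. Origin on the bench under the spot where the foot comes down; the plate runs from x = -150 to +100 mm and y = -80 to +80 mm. Wooden strips 12 mm high lie on it beside the box. The steel post (26 mm across) on which the arm pivots stands at x = -105, y = 0 mm
- swing_bar (a joint): turn of the steel swing arm about the upright post, rad: 0 = at its stop, over the box (arm along the fixture's +x); grows counter-clockwise seen from above, up to 1.5. Stiff (about 0.25 N m), stays where it is left. The arm is a bar 22 mm wide, 14 mm thick, underside 100 mm above the bench, 105 mm from the post's axis to the thumbscrew's
- bar_mid (a point): point in the middle of the arm bar's section, 65 mm from the post's axis, 107 mm above the bench; its x axis runs along the arm towards the thumbscrew
- knob_grip (a point): centre of the thumbscrew's knurled steel knob: upright cylinder 31 mm across, 26 mm high, underside 138 mm above the bench (fixed height), on a 16 mm neck with 24 mm free below it. Clockwise from above lowers the foot 2.5 mm per rad. Dry friction 0.25 N m; once the foot presses, the resisting torque rises 0.025 N m per 10 N at the foot, about 15 N per 0.1 rad. Self-locking; needs 1 to 4 rad
- foot: rubber-faced round foot 22 mm across on a brass spindle under the arm's end, in line with the thumbscrew; origin at the centre of its underside. It moves only straight up and down as the thumbscrew turns
- box: small carved wooden box, loose on the fixture's plate, 60 x 60 mm and roughly 50 mm high (hand-made, within a few mm); flat lid top 46 x 46 mm. Origin at the centre of its underside
- paste_jar: bystander: glass jar 52 mm across, 55 mm high, beside the fixture; origin at its underside
- offcut: bystander: wooden stick 90 x 22 x 12 mm lying beside the fixture; origin at its underside
- mug: bystander: white mug 78 mm across, 90 mm high; origin at its underside
- tape_roll: bystander: cardboard tape roll 84 mm across, 24 mm high, lying beside the fixture; origin at its underside
- glue_bottle: bystander: white bottle 60 mm across, 150 mm high; origin at its underside
- yellow_tub: bystander: yellow tub 80 mm across, 80 mm high; origin at its underside
- brush: bystander: wooden-handled brush lying on the bench; origin at its underside
Not all that is in view belongs to the job. What is shaped like the box but pink or turquoise is not meant.

How it is judged:
On the way, in this order (a step that is already met when the one before it is completed fails the run):
1. the arm is at its stop over the box (value of joint swing_bar below 0.06 rad), for 0.2 s.
2. the foot is seated on the box (contact force between foot and box above 10 N and value of joint swing_bar below 0.08 rad), for 0.2 s.
At the end, for the whole second after the job is handed in: the arm is at its stop over the box (within 0.08 rad), the foot presses on the box with 10 to 80 N, and the box lies still within 12 mm of where it was (all of step 2 and contact force between foot and box below 80 N and distance of box from where it was at the start of the episode below 0.012 m and linear speed of box below 0.01 m/s); the robot touches nothing.
It fails at once if the foot presses on the box with more than 80 N (contact force between foot and box above 80 N).
It fails at once if the box is shifted by more than 15 mm (distance of box from where it was at the start of the episode above 0.015 m).
It fails at once if a bystander (tape roll, jar, stick, mug, bottle, tub or brush) is moved by more than 30 mm (distance of any of tape_roll, paste_jar, offcut, mug, glue_bottle, yellow_tub, brush from where it was at the start of the episode above 0.03 m).
It also fails if it takes over 72 s, if anything falls off the work surface, if the arm or the gripper's body presses on something with over 40 N, if the wrist force passes 120 N, or if a joint passes its speed limit or range.

## Working session

There is one attempt and no reset: what is moved stays moved. The work goes in short steps, Python scripts to look and compute and a shell command to move; the robot and the scene stay as the last step left them, time stands still between calls to the robot, and variables do not carry over. Pictures are saved under pics/ and viewed, at most 10 in all, crops included, and the job is handed in when it is done.

```bash
mkdir -p pics
python3 - <<'E'
from plant import monitor, vision
import cv2
s=monitor.state();print(s)
for n in("top","side"):
    cv2.imwrite(f"pics/{n}0.png",vision.read_camera(n)); c=vision.calibration(n);print(n,c)
print(vision.calibration("wrist"))
E
```

```text
{'clock': 0.0, 'joints': array([ 1.27510446,  0.32180874, -0.07008567,  1.45172364,  0.02260524,
        1.37078388, -0.05692093]), 'joint_velocities': array([ 2.32785434e-04, -6.73561408e-04,  4.04025688e-04,  2.75330687e-04,
        1.42748968e-04, -7.10205027e-05, -2.08332819e-04]), 'joint_torque': array([-2.97358738e-04, -4.93581140e+01, -3.82571770e-01, -3.14328611e+01,
        1.28564835e-02,  1.14126832e-02,  1.66691518e-05]), 'tool_pos': array([ 0.19795108, -0.61856985,  0.24420832]), 'eef_rot': array([-9.47155439e-04,  9.88026151e-01,  1.54283463e-01, -2.01226558e-04]), 'ft_force': array([0.76149139, 0.49903315, 0.72847088]), 'wrist_torque': array([-0.04832915,  0.04186015,  0.00275085]), 'grasp_force': 0.0, 'finger_gap': 0.08542309966583206}
top {'intrinsics': array([[522.37121402,   0.        , 315.18803808],
       [  0.        , 522.37121402, 239.17394672],
       [  0.        ,   0.        ,   1.        ]]), 'D': array([-0.03316155,  0.        ,  0.        ,  0.        ,  0.        ]), 'position': array([ 0.35886237, -0.02917021,  1.20623628]), 'rotation': array([-0.697
[... 337 characters left out ...]
68683867,  1.12996197]), 'rotation': array([ 0.86115339,  0.33466541, -0.14183439, -0.35538277])}
{'intrinsics': array([[364.89094093,   0.        , 318.8553842 ],
       [  0.        , 364.89094093, 243.44088477],
       [  0.        ,   0.        ,   1.        ]]), 'D': array([-0.03651496,  0.        ,  0.        ,  0.        ,  0.        ]), 'hand_eye': array([[-4.56279816e-04,  9.45120510e-01,  3.26721613e-01,
         8.33854669e-02],
       [ 9.99999547e-01,  7.04157444e-04, -6.40404627e-04,
         3.18144911e-04],
       [-8.35323004e-04,  3.26721173e-01, -9.45120404e-01,
        -1.27907908e-01],
       [ 0.00000000e+00,  0.00000000e+00,  0.00000000e+00,
         1.00000000e+00]])}
```

View pics/top0.png

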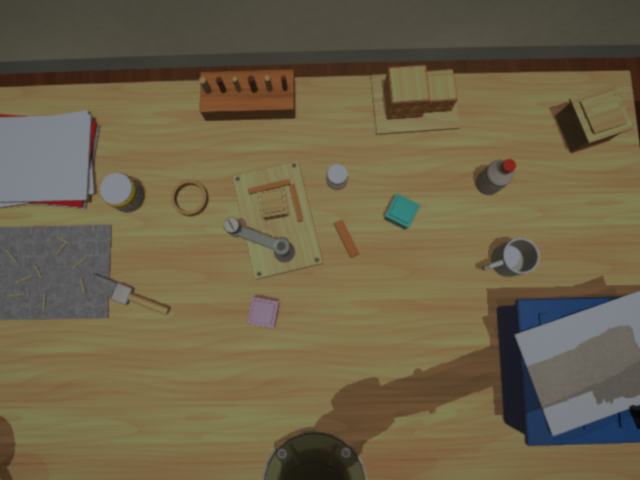

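View pics/side0.png

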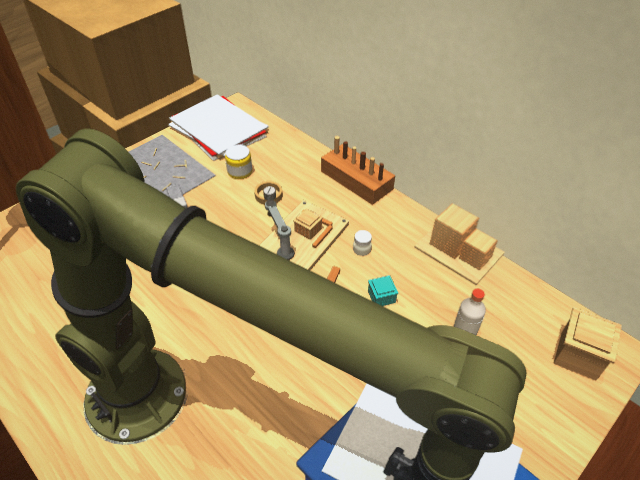

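The top view shows the fixture plate with corners near (235,180), (297,163), (322,262) and (258,278). The post is at about (283,248), the knob on the arm's end at about (232,226), and the wooden box at (273,203).
Box candidates: wooden (273,203), pink (263,312), turquoise (402,211). I choose the wooden one, which sits on the fixture. Next is a close crop to check it.

```bash
python3 - <<'E'
import cv2
i=cv2.imread("pics/top0.png")[150:290,160:350]
cv2.imwrite("pics/c1.png",cv2.resize(cv2.convertScaleAbs(i,alpha=1.6),None,fx=4.2,fy=4.2,interpolation=cv2.INTER_CUBIC))
E
cat > h.py <<'E'
import numpy as np, cv2
from scipy.spatial.transform import Rotation as R
from plant import monitor, vision
def q2R(q): return R.from_quat(np.roll(q,-1)).as_matrix()
def cam(n):
    c=vision.calibration(n)
    if n=="wrist":
        s=monitor.state(); A=q2R(s["eef_rot"]); H=c["hand_eye"]
        return c,A@H[:3,:3],A@H[:3,3]+s["tool_pos"]
    return c,q2R(c["rotation"]),np.array(c["position"])
def ray(C,px,z):
    c,A,p=C
    u=cv2.undistortPoints(np.array(px,float).reshape(-1,1,2),c["intrinsics"],c["D"])[:,0]
    d=np.c_[u[:,0],-u[:,1],-np.ones(len(u))]@A.T
    return p+d*((z-p[2])/d[:,2])[:,None]
def proj(C,P):
    c,A,p=C
    q=(np.atleast_2d(P)-p)@A*[1,-1,-1]
    return cv2.projectPoints(q,np.zeros(3),np.zeros(3),c["intrinsics"],c["D"])[0][:,0]
E
```

```text
(no output)
```

View pics/c1.png

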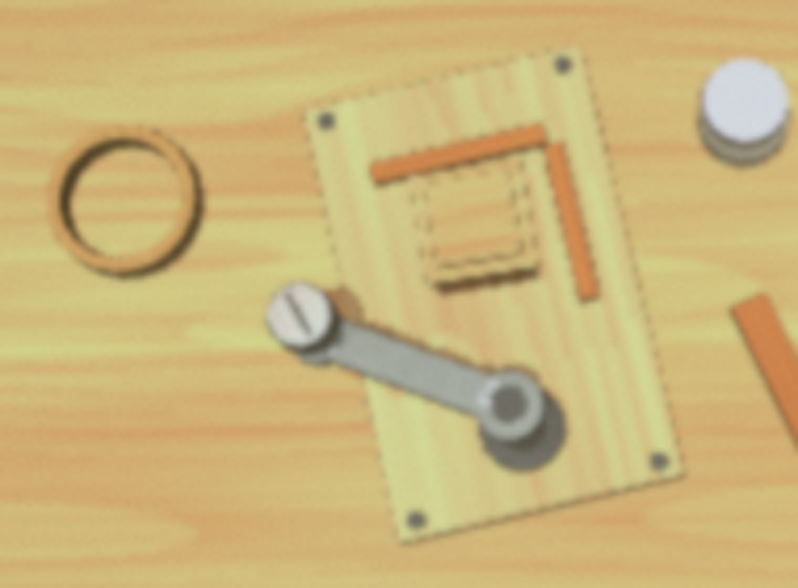

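The crop shows the wooden box between the orange strips with its lid centre at about (478,215). The knob top is at (300,315), the post top at (510,405), and the plate corners are (307,108), (580,45), (685,475) and (403,543).

Run:
```python
from h import *
C=cam("top"); f=lambda p:np.array(p)/4.2+[160,150]
c=ray(C,f([(307,108),(580,45),(685,475),(403,543)]),.018); print(c)
# fit: fixture corners TL=(100,80) TR=(100,-80) BR=(-150,-80) BL=(-150,80)
m=np.array([[100,80],[100,-80],[-150,-80],[-150,80]])/1e3
cc=c[:,:2].mean(0); M=m-m.mean(0); W=c[:,:2]-cc
th=np.arctan2((M[:,0]*W[:,1]-M[:,1]*W[:,0]).sum(),(M*W).sum())
Rz=np.array([[np.cos(th),-np.sin(th)],[np.sin(th),np.cos(th)]])
o=cc-Rz@m.mean(0); print("th",th,"o",o,"post",o+Rz@[-.105,0],"resid",(W-M@Rz.T))
post=o+Rz@[-.105,0]
k=ray(C,f([(300,315)]),.164)[0,:2]; print("knob",k,"d",np.linalg.norm(k-post),"swing",np.arctan2(*(k-post)[::-1])-th)
print("post img z.13",ray(C,f([(510,405)]),.125))
print("lid",ray(C,f([(478,215)]),.068), "jar",ray(C,f([(745,100)]),.055),"tape",ray(C,f([(127,200)]),.02))
A=q2R(monitor.state()["eef_rot"]);print(A)
```

```text
[[ 0.69717437  0.17839062  0.018     ]
 [ 0.7296691   0.02464381  0.018     ]
 [ 0.48579254 -0.02877059  0.018     ]
 [ 0.4521029   0.12515378  0.018     ]]
th 0.21393504710254738 o [0.6156148  0.08016208] post [0.51300848 0.05786986] resid [[ 8.23809734e-04 -1.17839068e-03]
 [-6.50555620e-04  1.42729149e-03]
 [-2.26358988e-04  1.08961012e-03]
 [ 5.31048740e-05 -1.33851094e-03]]
knob [0.55219594 0.15586262] d 0.10553785229347089 swing 0.9764398478653193
post img z.13 [[0.51134221 0.05755618 0.125     ]]
lid [[0.6217842  0.07809176 0.068     ]] jar [[ 0.68493539 -0.06590283  0.055     ]] tape [[0.64640278 0.27863374 0.02      ]]
[[ 9.52380150e-01  3.04912593e-01 -6.00063711e-04]
 [ 3.04913173e-01 -9.52378783e-01  1.61570173e-03]
 [-7.88401413e-05 -1.72172959e-03 -9.99998515e-01]]
```

```bash
python3 -m handwheel '[[[0.2,-0.12,0],[0,0,-0.04],1],[[0.4,-0.24,0],[0,0,-0.08],1],[[0.6,-0.36,0],[0,0,-0.1],1],[[0.8,-0.48,0],[0,0,-0.12],1],[[0.98,-0.6,0],[0,0,-0.18],1],[[0.98,-0.6,0],[0,0,-0.18],1],[[0.98,-0.6,0],[0,0,-0.18],1],[[0.98,-0.6,0],[0,0,-0.18],1]]' 40
cat > w.py <<'E'
import sys
from h import *
# usage: w.py x y z yaw(of tool x): needed shift and turn in move units
s=monitor.state(); A=q2R(s["eef_rot"]); p=s["tool_pos"]
psi=np.arctan2(A[1,0],A[0,0]); 
print("t",s["clock"],"pos",p.round(4),"psi",psi.round(3),"tilt",A[:2,2].round(4),"j",s["joints"].round(2))
print("F",s["ft_force"].round(2),"T",s["wrist_torque"].round(3),"gap",s["finger_gap"].round(4),"grip",round(float(s["grasp_force"]),1))
if len(sys.argv)>1:
    x,y,z,w=map(float,sys.argv[1:])
    print("shift",(A.T@(np.array([x,y,z])-p)/.4).round(4),"turn z",(-(w-psi)/2/np.pi).round(4))
E
python3 w.py 0.552 0.156 0.24 4.2
```

```text
clock: 0.9
tool_pos: [0.4604, -0.3147, 0.2451]
eef_rot: [-0.0, 0.75, 0.661, -0.0]
ft_force: [0.2, -0.6, 0.1]
finger_gap: 0.085
grasp_force: 0.0
t 0.9 pos [ 0.4604 -0.3147  0.2451] psi 1.445 tilt [-0.0003 -0.0002] j [ 0.95  0.15 -0.44  1.67  0.07  1.33  0.37]Traceback (most recent call last):
  File "w.py", line 7, in <module>
    print("F",s["ft_force"].round(2),"T",s["wrist_torque"].round(3),"gap",s["finger_gap"].round(4),"grip",round(float(s["grasp_force"]),1))
                                                                          ^^^^^^^^^^^^^^^^^^^^^
AttributeError: 'float' object has no attribute 'round'
```

```bash
sed -i 's/s\["finger_gap"\].round(4)/round(s["finger_gap"],4)/' w.py; python3 w.py 0.552 0.156 0.24 4.1
```

```text
t 0.9 pos [ 0.4604 -0.3147  0.2451] psi 1.445 tilt [-0.0003 -0.0002] j [ 0.95  0.15 -0.44  1.67  0.07  1.33  0.37]
F [ 0.21 -0.61  0.06] T [-0.03  -0.057 -0.036] gap 0.085 grip 0.0
shift [1.1961 0.08   0.0125] turn z -0.4225
```

```bash
python3 -m handwheel '[[[0.12,0.01,0],[0,0,-0.02],1],[[0.24,0.02,0],[0,0,-0.04],1],[[0.36,0.03,0],[0,0,-0.06],1],[[0.48,0.04,0],[0,0,-0.08],1],[[0.6,0.05,0],[0,0,-0.1],1],[[0.72,0.06,0],[0,0,-0.12],1],[[0.84,0.07,0],[0,0,-0.14],1],[[0.96,0.08,0],[0,0,-0.16],1]]'
python3 w.py 0.552 0.156 0.24 4.1
```

```text
clock: 1.7
tool_pos: [0.541, 0.0618, 0.2452]
eef_rot: [0.0, 0.339, 0.941, -0.0]
ft_force: [0.5, -0.9, -1.0]
finger_gap: 0.0853
grasp_force: 0.0
t 1.7 pos [0.541  0.0618 0.2452] psi 2.451 tilt [ 0.     -0.0007] j [ 0.57  0.16 -0.8   1.69  0.12  1.34  0.62]
F [ 0.49 -0.94 -0.96] T [-0.045 -0.048  0.025] gap 0.0853 grip 0.0
shift [0.1288 0.1989 0.0128] turn z -0.2625
```

```bash
python3 -m handwheel '[[[0.04,0.06,0],[0,0,-0.02],1],[[0.08,0.12,0],[0,0,-0.04],1],[[0.12,0.18,0],[0,0,-0.06],1],[[0.129,0.199,0],[0,0,-0.08],1],[[0.129,0.199,0],[0,0,-0.1],1],[[0.129,0.199,0],[0,0,-0.12],1],[[0.129,0.199,0],[0,0,-0.14],1],[[0.129,0.199,0],[0,0,-0.16],1]]'
python3 w.py 0.552 0.156 0.24 4.1
python3 - <<'E'
from h import *
C=cam("wrist"); i=vision.read_camera("wrist"); cv2.imwrite("pics/w1.png",i)
print(proj(C,[[.552,.156,.164],[.552,.156,.138],[.513,.058,.114]]))
E
```

```text
clock: 2.5
tool_pos: [0.5523, 0.1542, 0.2448]
eef_rot: [-0.0, -0.157, 0.988, -0.0]
ft_force: [-0.1, 0.9, -0.0]
finger_gap: 0.0858
grasp_force: 0.0
t 2.5 pos [0.5523 0.1542 0.2448] psi -2.827 tilt [-0.0009 -0.0003] j [ 0.51  0.29 -0.99  1.62  0.24  1.37  1.38]
F [-0.06  0.85 -0.  ] T [0.002 0.051 0.019] gap 0.0858 grip 0.0
shift [-0.0007  0.0045  0.012 ] turn z -1.1024
[[322.6540368  263.9405719 ]
 [322.3133546  249.59857891]
 [204.90781475 145.9622529 ]]
```

View pics/w1.png

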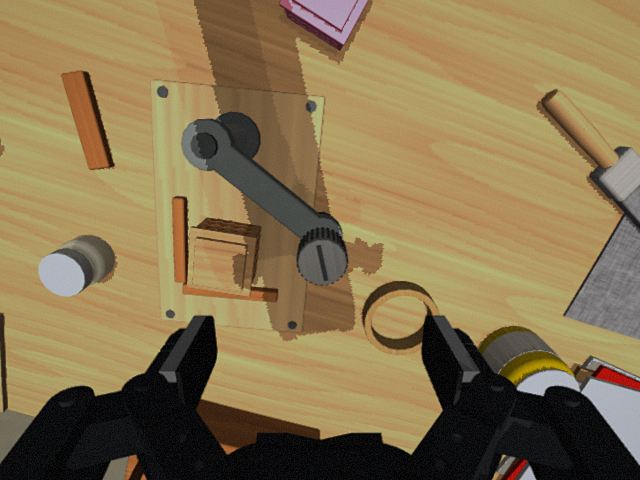

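The knob top is at about (323,262), against a prediction of (323,264), and the post at (206,145) matches too. The position is confirmed, so I wind the wrist counter-clockwise and descend.

```bash
python3 -m handwheel '[[[0,0.004,0.02],[0,0,-0.02],1],[[0,0.004,0.05],[0,0,-0.04],1],[[0,0.004,0.08],[0,0,-0.06],1],[[0,0.004,0.11],[0,0,-0.08],1],[[0,0.004,0.13],[0,0,-0.1],1],[[0,0.004,0.13],[0,0,-0.12],1],[[0,0.004,0.13],[0,0,-0.14],1],[[0,0.004,0.13],[0,0,-0.165],1]]'
python3 w.py 0.552 0.156 0.146 -1.763
```

```text
clock: 3.35
tool_pos: [0.5518, 0.1556, 0.1928]
eef_rot: [-0.0, -0.622, 0.783, 0.0]
ft_force: [-0.7, 0.6, -0.5]
finger_gap: 0.0854
grasp_force: 0.0
t 3.35 pos [0.5518 0.1556 0.1928] psi -1.799 tilt [-0.0007 -0.0005] j [ 0.62  0.41 -1.16  1.69  0.39  1.3   2.3 ]
F [-0.7   0.55 -0.47] T [ 0.017  0.017 -0.001] gap 0.0854 grip 0.0
shift [-0.001  -0.0003  0.1171] turn z -0.0057
```

```bash
python3 -m handwheel '[[[0,0,0.03],[0,0,0],1],[[0,0,0.06],[0,0,0],1],[[0,0,0.09],[0,0,0],1],[[0,0,0.117],[0,0,0],1],[[0,0,0.117],[0,0,0],0.6],[[0,0,0.117],[0,0,0],0.45],[[0,0,0.117],[0,0,0],0.3],[[0,0,0.117],[0,0,0],0.2]]' 40
python3 -m handwheel '[[[0,0,0],[0,0,0],0.1],[[0,0,0],[0,0,0],0.1],[[0,0,0],[0,0,0],0.1],[[0,0,0],[0,0,0],0.1],[[0,0,0],[0,0,0],0.1],[[0,0,0],[0,0,0],0.1],[[0,0,0],[0,0,0],0.1],[[0,0,0],[0,0,0],0.1]]' 40
python3 w.py
```

```text
clock: 4.15
tool_pos: [0.5525, 0.1561, 0.1472]
eef_rot: [0.0, -0.621, 0.784, -0.0]
ft_force: [-1.2, -0.5, 4.9]
finger_gap: 0.0299
grasp_force: 39.1
clock: 4.95
tool_pos: [0.5524, 0.1561, 0.1472]
eef_rot: [0.0, -0.621, 0.784, -0.0]
ft_force: [-0.9, -0.2, 5.8]
finger_gap: 0.0299
grasp_force: 39.4
t 4.95 pos [0.5524 0.1561 0.1472] psi -1.802 tilt [0.0009 0.0001] j [ 0.59  0.45 -1.13  1.74  0.43  1.23  2.26]
F [-0.89 -0.19  5.8 ] T [-0.027  0.264 -0.047] gap 0.0299 grip 39.4
```

```bash
cat > arc.py <<'E'
from h import *
import sys
s=monitor.state(); A=q2R(s["eef_rot"]); p=s["tool_pos"]; c=np.array([.5125,.0578])
v=p[:2]-c; print("r",np.hypot(*v),"phi",np.arctan2(v[1],v[0]))
for d in map(float,sys.argv[1:]):
    r=R.from_euler("z",-d).as_matrix()[:2,:2]@v-v
    print(d,(A.T@[*r,0]/.4).round(4),round(d/2/np.pi,4))
E
python3 arc.py .06 .12 .18 .24 .3 .36 .42 .48
```

```text
r 0.10610503873761444 phi 1.1850613729529476
0.06 [ 0.0029 -0.0156  0.    ] 0.0095
0.12 [ 0.0068 -0.0311  0.    ] 0.0191
0.18 [ 0.0115 -0.0463  0.    ] 0.0286
0.24 [ 0.0172 -0.0611  0.    ] 0.0382
0.3 [ 0.0238 -0.0756  0.0001] 0.0477
0.36 [ 0.0312 -0.0897  0.0001] 0.0573
0.42 [ 3.940e-02 -1.033e-01  1.000e-04] 0.0668
0.48 [ 4.840e-02 -1.164e-01  1.000e-04] 0.0764
```

```bash
python3 -m handwheel '[[[0.003,-0.0156,0],[0,0,0.0095],0.1],[[0.007,-0.031,0],[0,0,0.019],0.1],[[0.0115,-0.046,0],[0,0,0.0286],0.1],[[0.017,-0.061,0],[0,0,0.038],0.1],[[0.024,-0.0756,0],[0,0,0.0477],0.1],[[0.031,-0.09,0],[0,0,0.057],0.1],[[0.0394,-0.103,0],[0,0,0.067],0.1],[[0.0484,-0.1164,0],[0,0,0.0764],0.1]]'
python3 w.py; python3 arc.py .06 .12 .18 .24 .3 .36 .42 .46
```

```text
clock: 5.75
tool_pos: [0.5928, 0.1271, 0.1472]
eef_rot: [0.0, -0.416, 0.909, 0.0]
ft_force: [-4.6, 0.4, 5.6]
finger_gap: 0.0301
grasp_force: 39.6
t 5.75 pos [0.5928 0.1271 0.1472] psi -2.284 tilt [-0.0002  0.0007] j [ 0.52  0.47 -0.98  1.66  0.41  1.23  1.87]
F [-4.64  0.41  5.58] T [ 0.105  0.639 -0.034] gap 0.0301 grip 39.6
r 0.10611451491043804 phi 0.7119694830629846
0.06 [ 0.0028 -0.0157 -0.    ] 0.0095
0.12 [ 0.0065 -0.0311 -0.    ] 0.0191
0.18 [ 0.0111 -0.0464 -0.    ] 0.0286
0.24 [ 0.0167 -0.0613 -0.    ] 0.0382
0.3 [ 0.0231 -0.0758 -0.0001] 0.0477
0.36 [ 0.0304 -0.09   -0.0001] 0.0573
0.42 [ 3.850e-02 -1.037e-01 -1.000e-04] 0.0668
0.46 [ 4.440e-02 -1.125e-01 -1.000e-04] 0.0732
```

```bash
python3 -m handwheel '[[[0.003,-0.0156,0],[0,0,0.0095],0.1],[[0.0065,-0.031,0],[0,0,0.019],0.1],[[0.011,-0.046,0],[0,0,0.0286],0.1],[[0.0167,-0.061,0],[0,0,0.038],0.1],[[0.023,-0.0758,0],[0,0,0.0477],0.1],[[0.0304,-0.09,0],[0,0,0.057],0.1],[[0.0385,-0.1037,0],[0,0,0.067],0.1],[[0.0444,-0.1125,0],[0,0,0.073],0.1]]'
python3 w.py; python3 arc.py .02 .04 .06 .08
```

```text
clock: 6.55
tool_pos: [0.6149, 0.0846, 0.1472]
eef_rot: [-0.0, -0.198, 0.98, 0.001]
ft_force: [-2.8, 2.2, 5.8]
finger_gap: 0.0304
grasp_force: 39.6
t 6.55 pos [0.6149 0.0846 0.1472] psi -2.742 tilt [-0.0009  0.0013] j [ 0.5   0.46 -0.87  1.62  0.37  1.23  1.53]
F [-2.83  2.24  5.76] T [ 0.412  0.72  -0.043] gap 0.0304 grip 39.6
r 0.10589992957501711 phi 0.2560312021351068
0.02 [ 0.0008 -0.0052 -0.    ] 0.0032
0.04 [ 0.0017 -0.0104 -0.    ] 0.0064
0.06 [ 0.0027 -0.0156 -0.    ] 0.0095
0.08 [ 0.0039 -0.0208 -0.    ] 0.0127
```

```bash
python3 -m handwheel '[[[0.0004,-0.0026,0],[0,0,0.0016],0.1],[[0.0008,-0.0052,0],[0,0,0.0032],0.1],[[0.0012,-0.0078,0],[0,0,0.0048],0.1],[[0.0017,-0.0104,0],[0,0,0.0064],0.1],[[0.0017,-0.0104,0],[0,0,0.0064],0.1],[[0.0022,-0.013,0],[0,0,0.008],0.1],[[0.0022,-0.013,0],[0,0,0.008],0.1],[[0.0022,-0.013,0],[0,0,0.008],0.1]]'
python3 w.py; python3 arc.py .02 .04 .06 .08
```

```text
clock: 7.35
tool_pos: [0.6157, 0.0812, 0.1472]
eef_rot: [-0.0, -0.176, 0.984, 0.001]
ft_force: [-3.6, 4.1, 5.7]
finger_gap: 0.0299
grasp_force: 39.6
t 7.35 pos [0.6157 0.0812 0.1472] psi -2.788 tilt [-0.001   0.0026] j [ 0.5   0.46 -0.86  1.62  0.36  1.23  1.49]
F [-3.56  4.1   5.67] T [0.654 0.766 0.162] gap 0.0299 grip 39.6
r 0.10586508835080688 phi 0.22291767088315526
0.02 [ 0.0007 -0.0052 -0.    ] 0.0032
0.04 [ 0.0016 -0.0105 -0.    ] 0.0064
0.06 [ 0.0025 -0.0157 -0.    ] 0.0095
0.08 [ 0.0036 -0.0209 -0.0001] 0.0127
```

```bash
python3 -m handwheel '[[[0.0003,-0.002,0],[0,0,0],0.1],[[0.0006,-0.004,0],[0,0,0],0.1],[[0.0006,-0.006,0],[0,0,0],0.1],[[0.0008,-0.007,0],[0,0,0],0.1],[[0.0008,-0.008,0],[0,0,0],0.1],[[0.0008,-0.008,0],[0,0,0],0.1],[[0.0008,-0.008,0],[0,0,0],0.1],[[0.0008,-0.008,0],[0,0,0],0.1]]'
python3 w.py; python3 arc.py .02
python3 - <<'E'
from h import *
i=vision.read_camera("top")[150:290,160:350]
cv2.imwrite("pics/c2.png",cv2.resize(cv2.convertScaleAbs(i,alpha=1.6),None,fx=4.2,fy=4.2,interpolation=cv2.INTER_CUBIC))
E
```

```text
clock: 8.15
tool_pos: [0.6158, 0.0811, 0.1472]
eef_rot: [-0.0, -0.177, 0.984, 0.003]
ft_force: [-5.0, 8.4, 5.5]
finger_gap: 0.03
grasp_force: 39.7
t 8.15 pos [0.6158 0.0811 0.1472] psi -2.786 tilt [-0.0019  0.0062] j [ 0.51  0.46 -0.87  1.62  0.36  1.23  1.49]
F [-4.97  8.37  5.5 ] T [1.561 0.95  0.094] gap 0.03 grip 39.7
r 0.10587682933245333 phi 0.22182287619985175
0.02 [ 0.0008 -0.0052 -0.    ] 0.0032
```

The arm is at its stop: the force rises while the position stays put. I ease the push off slightly and start turning clockwise.

```bash
python3 -m handwheel '[[[0,0.003,0],[0,0,0.008],0.1],[[0,0.005,0],[0,0,0.016],0.1],[[0,0.007,0],[0,0,0.024],0.1],[[0,0.008,0],[0,0,0.032],0.1],[[0,0.008,0],[0,0,0.04],0.1],[[0,0.008,0],[0,0,0.048],0.1],[[0,0.008,0],[0,0,0.056],0.1],[[0,0.008,0],[0,0,0.064],0.1]]'
python3 w.py
python3 -m handwheel '[[[0,0,0],[0,0,0.008],0.1],[[0,0,0],[0,0,0.016],0.1],[[0,0,0],[0,0,0.024],0.1],[[0,0,0],[0,0,0.032],0.1],[[0,0,0],[0,0,0.04],0.1],[[0,0,0],[0,0,0.048],0.1],[[0,0,0],[0,0,0.048],0.1],[[0,0,0],[0,0,0.048],0.1]]'
python3 w.py
```

```text
clock: 9.0
tool_pos: [0.6157, 0.0813, 0.1472]
eef_rot: [-0.0, 0.025, 1.0, 0.001]
ft_force: [-3.4, 4.1, 5.2]
finger_gap: 0.0297
grasp_force: 39.6
t 9.0 pos [0.6157 0.0813 0.1472] psi 3.091 tilt [-0.0003  0.0028] j [ 0.45  0.43 -0.79  1.63  0.32  1.22  1.12]
F [-3.43  4.1   5.17] T [0.825 0.631 0.206] gap 0.0297 grip 39.6
clock: 9.8
tool_pos: [0.6157, 0.0813, 0.1472]
eef_rot: [-0.0, 0.175, 0.985, 0.001]
ft_force: [-2.9, 4.3, 5.2]
finger_gap: 0.0294
grasp_force: 39.6
t 9.8 pos [0.6157 0.0813 0.1472] psi 2.791 tilt [-0.0004  0.003 ] j [ 0.41  0.42 -0.74  1.63  0.29  1.21  0.83]
F [-2.92  4.26  5.22] T [ 0.778  0.599 -0.114] gap 0.0294 grip 39.6
```

View pics/c2.png

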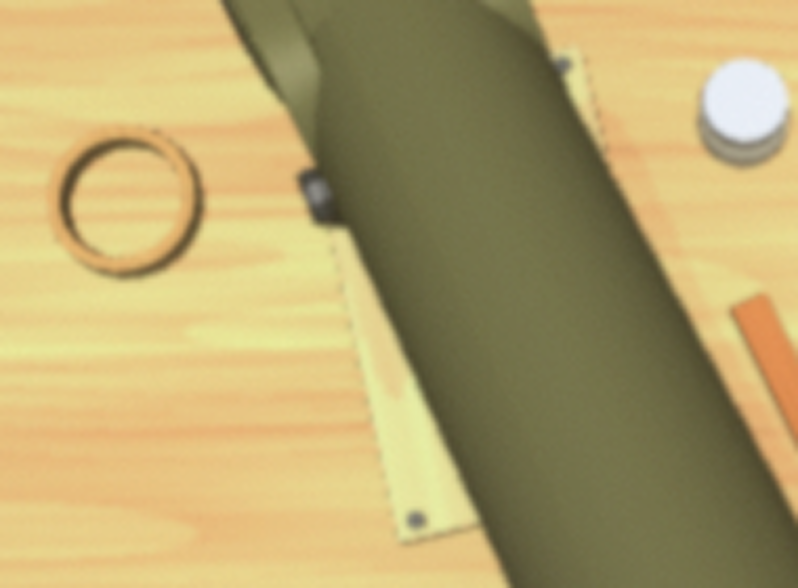

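The top camera's view of the fixture is blocked by the arm. I continue by feel, reading the torque while the screw is turning.

```bash
python3 -m handwheel '[[[0,0,0],[0,0,0.004],0.1],[[0,0,0],[0,0,0.008],0.1],[[0,0,0],[0,0,0.012],0.1],[[0,0,0],[0,0,0.016],0.1],[[0,0,0],[0,0,0.02],0.1],[[0,0,0],[0,0,0.024],0.1],[[0,0,0],[0,0,0.028],0.1],[[0,0,0],[0,0,0.032],0.1]]'
python3 w.py
```

```text
clock: 10.6
tool_pos: [0.6158, 0.0813, 0.1472]
eef_rot: [-0.001, 0.273, 0.962, 0.001]
ft_force: [-4.2, 4.6, 5.1]
finger_gap: 0.0299
grasp_force: 39.6
t 10.6 pos [0.6158 0.0813 0.1472] psi 2.589 tilt [-0.0003  0.0029] j [ 0.39  0.41 -0.7   1.63  0.27  1.21  0.65]
F [-4.19  4.58  5.1 ] T [0.763 0.563 0.301] gap 0.0299 grip 39.6
```

```bash
python3 -m handwheel '[[[0,0,0],[0,0,0.004],0.1],[[0,0,0],[0,0,0.008],0.1],[[0,0,0],[0,0,0.012],0.1],[[0,0,0],[0,0,0.016],0.1],[[0,0,0],[0,0,0.02],0.1],[[0,0,0],[0,0,0.024],0.1],[[0,0,0],[0,0,0.028],0.1],[[0,0,0],[0,0,0.032],0.1]]'
python3 w.py
```

```text
clock: 11.4
tool_pos: [0.6157, 0.0813, 0.1472]
eef_rot: [-0.001, 0.368, 0.93, 0.001]
ft_force: [-2.1, 4.0, 4.8]
finger_gap: 0.0298
grasp_force: 39.6
t 11.4 pos [0.6157 0.0813 0.1472] psi 2.388 tilt [-0.0004  0.0029] j [ 0.36  0.4  -0.66  1.63  0.26  1.2   0.46]
F [-2.09  3.97  4.83] T [0.751 0.56  0.252] gap 0.0298 grip 39.6
```

```bash
cat > t.py <<'E'
from h import *
s=monitor.state();A=q2R(s["eef_rot"])
print("t",s["clock"],"psi",round(float(np.arctan2(A[1,0],A[0,0])),3),"Tz",s["wrist_torque"][2].round(3),"j7t",s["joint_torque"][6].round(3),"j7",s["joints"][6].round(2),"F",s["ft_force"].round(1))
E
python3 t.py
python3 -m handwheel '[[[0,0,0],[0,0,0.004],0.1],[[0,0,0],[0,0,0.008],0.1],[[0,0,0],[0,0,0.012],0.1],[[0,0,0],[0,0,0.016],0.1],[[0,0,0],[0,0,0.02],0.1],[[0,0,0],[0,0,0.024],0.1],[[0,0,0],[0,0,0.028],0.1],[[0,0,0],[0,0,0.032],0.1]]' >/dev/null
python3 t.py
```

```text
t 11.4 psi 2.388 Tz 0.252 j7t -0.004 j7 0.46 F [-2.1  4.   4.8]
t 12.2 psi 2.187 Tz 0.283 j7t -0.003 j7 0.27 F [-3.2  3.7  5. ]
```

```bash
python3 -m handwheel '[[[0,0,0],[0,0,0.004],0.1],[[0,0,0],[0,0,0.008],0.1],[[0,0,0],[0,0,0.012],0.1],[[0,0,0],[0,0,0.016],0.1],[[0,0,0],[0,0,0.02],0.1],[[0,0,0],[0,0,0.024],0.1],[[0,0,0],[0,0,0.028],0.1],[[0,0,0],[0,0,0.032],0.1]]' >/dev/null
python3 t.py
```

```text
t 13.0 psi 1.986 Tz 0.285 j7t -0.003 j7 0.08 F [-2.4  4.6  5.5]
```

```bash
python3 -m handwheel '[[[0,0,0],[0,0,0.004],0.1],[[0,0,0],[0,0,0.008],0.1],[[0,0,0],[0,0,0.012],0.1],[[0,0,0],[0,0,0.016],0.1],[[0,0,0],[0,0,0.02],0.1],[[0,0,0],[0,0,0.024],0.1],[[0,0,0],[0,0,0.028],0.1],[[0,0,0],[0,0,0.032],0.1]]' >/dev/null
python3 t.py
```

```text
t 13.8 psi 1.785 Tz 0.248 j7t -0.002 j7 -0.11 F [-2.5  4.1  5.6]
```

```bash
python3 -m handwheel '[[[0,0,0],[0,0,0.004],0.1],[[0,0,0],[0,0,0.008],0.1],[[0,0,0],[0,0,0.012],0.1],[[0,0,0],[0,0,0.016],0.1],[[0,0,0],[0,0,0.02],0.1],[[0,0,0],[0,0,0.024],0.1],[[0,0,0],[0,0,0.024],0.1],[[0,0,0],[0,0,0.028],0.1]]' >/dev/null
python3 t.py
```

```text
t 14.6 psi 1.61 Tz 0.255 j7t 0.122 j7 -0.28 F [-2.4  3.9  6.2]
```

```bash
python3 -m handwheel '[[[0,0,0],[0,0,0.004],0.1],[[0,0,0],[0,0,0.008],0.1],[[0,0,0],[0,0,0.012],0.1],[[0,0,0],[0,0,0.016],0.1],[[0,0,0],[0,0,0.02],0.1],[[0,0,0],[0,0,0.024],0.1],[[0,0,0],[0,0,0.028],0.1],[[0,0,0],[0,0,0.032],0.1]]' >/dev/null
python3 t.py
```

```text
t 15.4 psi 1.408 Tz 0.242 j7t -0.001 j7 -0.47 F [-2.4  5.5  4.4]
```

```bash
python3 -m handwheel '[[[0,0,0],[0,0,0.004],0.1],[[0,0,0],[0,0,0.008],0.1],[[0,0,0],[0,0,0.012],0.1],[[0,0,0],[0,0,0.016],0.1],[[0,0,0],[0,0,0.02],0.1],[[0,0,0],[0,0,0.024],0.1],[[0,0,0],[0,0,0.028],0.1],[[0,0,0],[0,0,0.032],0.1]]' >/dev/null
python3 t.py
```

```text
t 16.2 psi 1.207 Tz 0.311 j7t -0.06 j7 -0.66 F [-3.   4.2  6.2]
```

The reading is suspicious, so I take a smaller step.

```bash
python3 -m handwheel '[[[0,0,0],[0,0,0.002],0.1],[[0,0,0],[0,0,0.004],0.1],[[0,0,0],[0,0,0.006],0.1],[[0,0,0],[0,0,0.008],0.1],[[0,0,0],[0,0,0.01],0.1],[[0,0,0],[0,0,0.012],0.1],[[0,0,0],[0,0,0.014],0.1],[[0,0,0],[0,0,0.016],0.1]]' >/dev/null
python3 t.py
```

```text
t 17.0 psi 1.107 Tz 0.297 j7t -0.214 j7 -0.76 F [-2.9  4.   5.6]
```

```bash
python3 -m handwheel '[[[0,0,0],[0,0,0.002],0.1],[[0,0,0],[0,0,0.004],0.1],[[0,0,0],[0,0,0.006],0.1],[[0,0,0],[0,0,0.008],0.1],[[0,0,0],[0,0,0.01],0.1],[[0,0,0],[0,0,0.012],0.1],[[0,0,0],[0,0,0.014],0.1],[[0,0,0],[0,0,0.016],0.1]]' >/dev/null
python3 t.py
```

```text
t 17.8 psi 1.007 Tz 0.368 j7t -0.245 j7 -0.85 F [-2.9  4.5  6.6]
```

```bash
python3 -m handwheel '[[[0,0,0],[0,0,0.0006],0.1],[[0,0,0],[0,0,0.0012],0.1],[[0,0,0],[0,0,0.0018],0.1],[[0,0,0],[0,0,0.0024],0.1],[[0,0,0],[0,0,0.003],0.1],[[0,0,0],[0,0,0.0036],0.1],[[0,0,0],[0,0,0.0042],0.1],[[0,0,0],[0,0,0.005],0.1]]' >/dev/null
python3 t.py
```

```text
t 18.6 psi 0.976 Tz 0.398 j7t -0.322 j7 -0.88 F [-3.4  4.7  6.6]
```

The screw has clearly stiffened: 0.27 → 0.37 → 0.40 N m, about 40–50 N at the foot. I stop here, let go and rise.

```bash
python3 -m handwheel '[[[0,0,0],[0,0,0],0.6],[[0,0,0],[0,0,0],0.8],[[0,0,0],[0,0,0],0.8],[[0,0,0],[0,0,0],0.8],[[0,0,0],[0,0,0],0.8],[[0,0,0],[0,0,0],0.8],[[0,0,0],[0,0,0],0.8],[[0,0,0],[0,0,0],0.8]]'
python3 -m handwheel '[[[0,0,-0.02],[0,0,0],0.8],[[0,0,-0.05],[0,0,0],0.8],[[0,0,-0.09],[0,0,0],0.8],[[0,0,-0.13],[0,0,0],0.8],[[0,0,-0.17],[0,0,0],0.8],[[0,0,-0.21],[0,0,0],0.8],[[0,0,-0.25],[0,0,0],0.8],[[0,0,-0.25],[0,0,0],0.8]]'
python3 - <<'E'
from h import *
C=cam("wrist"); i=vision.read_camera("wrist"); cv2.imwrite("pics/w2.png",i)
print(proj(C,[[.6156,.0802,.164],[.513,.058,.114]]))
E
```

```text
clock: 19.4
tool_pos: [0.6164, 0.0783, 0.1465]
eef_rot: [0.0, 0.884, 0.467, -0.0]
ft_force: [0.0, 1.2, -0.1]
finger_gap: 0.0682
grasp_force: 0.0
clock: 20.2
tool_pos: [0.6178, 0.0786, 0.2499]
eef_rot: [0.001, 0.884, 0.467, 0.002]
ft_force: [0.2, 0.5, 0.5]
finger_gap: 0.0682
grasp_force: 0.0
[[314.3457893  257.83705431]
 [227.98384815 321.91209735]]
```

View pics/w2.png

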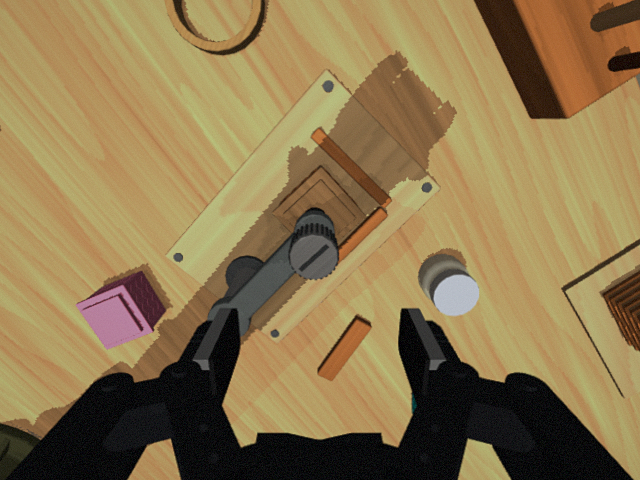

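The wrist view shows the knob at (314,255), as predicted for the stop position. The foot is over the box, the box still sits square to the strips, and the gripper is clear.

```bash
python3 -c "
from plant import ticket; print(ticket.hand_in())"
```

```text
the job is handed in; nothing more can be done
None
```

I swung the arm to its stop over the wooden box, turned the thumbscrew until it clearly stiffened (about 45 N at the foot, estimated from wrist torque), let go, and handed the job in; no verdict came back.

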